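# Confirm the picked order at the fastener bins

### The job

Confirm the picked order at the blue fastener bins: with the fingertips, press the orange button on the bin of bolts, then the one on the bin of washers, then the one on the bin of nuts, each fully in so that it stays down. Leave the button on the bin of wall plugs out, and do not lift, tip or push along the bins or disturb anything else on the table.

Things in the scene. Friction and masses are not known exactly. Their poses are not given: they have to be found in the camera images.
- bin_bolts: loose blue picking bin that holds long zinc-grey hex bolts (8 x 58 mm); 200 mm long (x) x 100 mm wide (y), back wall 75 mm tall; about 1.5 kg, resting on the table. Origin at the centre of its underside, x towards its tall back, z up. At its low front (x = -98 to -58 mm) is a grey confirm pod 60 mm wide whose top is 40 mm above the table, with the orange button in the middle of it (x = -78 mm, y = 0)
- top_bolts (a point): centre of the top face of the orange confirm button on the bin of bolts: a 28 x 28 mm square cap, its top face 12 mm above the pod (52 mm above the table) when out; turned with its bin, z up
- btn_bolts (a joint): that button's travel: 0 m = out, 0.008 m = fully in (its cap then stands 4 mm above the pod). It goes straight down against about 5 N, all the way, and stays wherever it is left, with no spring return; it starts within 1 mm of fully out
- bin_washers: loose blue picking bin that holds flat round brass-yellow washers (24 mm); 200 mm long (x) x 100 mm wide (y), back wall 75 mm tall; about 1.5 kg, resting on the table. Origin at the centre of its underside, x towards its tall back, z up. At its low front (x = -98 to -58 mm) is a grey confirm pod 60 mm wide whose top is 40 mm above the table, with the orange button in the middle of it (x = -78 mm, y = 0)
- top_washers (a point): centre of the top face of the orange confirm button on the bin of washers: a 28 x 28 mm square cap, its top face 12 mm above the pod (52 mm above the table) when out; turned with its bin, z up
- btn_washers (a joint): that button's travel: 0 m = out, 0.008 m = fully in (its cap then stands 4 mm above the pod). It goes straight down against about 5 N, all the way, and stays wherever it is left, with no spring return; it starts within 1 mm of fully out
- bin_nuts: loose blue picking bin that holds black hex nuts (20 mm); 200 mm long (x) x 100 mm wide (y), back wall 75 mm tall; about 1.5 kg, resting on the table. Origin at the centre of its underside, x towards its tall back, z up. At its low front (x = -98 to -58 mm) is a grey confirm pod 60 mm wide whose top is 40 mm above the table, with the orange button in the middle of it (x = -78 mm, y = 0)
- top_nuts (a point): centre of the top face of the orange confirm button on the bin of nuts: a 28 x 28 mm square cap, its top face 12 mm above the pod (52 mm above the table) when out; turned with its bin, z up
- btn_nuts (a joint): that button's travel: 0 m = out, 0.008 m = fully in (its cap then stands 4 mm above the pod). It goes straight down against about 5 N, all the way, and stays wherever it is left, with no spring return; it starts within 1 mm of fully out
- bin_plugs: loose blue picking bin that holds red plastic wall plugs (10 x 48 mm); 200 mm long (x) x 100 mm wide (y), back wall 75 mm tall; about 1.5 kg, resting on the table. Origin at the centre of its underside, x towards its tall back, z up. At its low front (x = -98 to -58 mm) is a grey confirm pod 60 mm wide whose top is 40 mm above the table, with the orange button in the middle of it (x = -78 mm, y = 0)
- top_plugs (a point): centre of the top face of the orange confirm button on the bin of plugs: a 28 x 28 mm square cap, its top face 12 mm above the pod (52 mm above the table) when out; turned with its bin, z up
- btn_plugs (a joint): that button's travel: 0 m = out, 0.008 m = fully in (its cap then stands 4 mm above the pod). It goes straight down against about 5 N, all the way, and stays wherever it is left, with no spring return; it starts within 1 mm of fully out
- carton: bystander, loose: yellow carton 75 x 60 x 50 mm; origin at its middle, on its underside
- loose_bolt: bystander, loose: single grey hex bolt standing on its 21 mm head, 53 mm tall; origin at its middle, on its underside
- driver: bystander, loose: screwdriver with red handle, 180 mm long, lying on the table; origin at its middle, on its underside
- jar: bystander, loose: small capped jar, 36 mm diameter, 60 mm tall, standing between the bins; origin at its middle, on its underside
- mug: bystander, loose: white mug, 76 mm diameter, 85 mm tall; origin at its middle, on its underside
- brown_box: bystander, loose: brown cardboard box 120 x 160 x 85 mm; origin at its middle, on its underside
- tape: bystander, loose: yellow tape measure 55 x 35 x 55 mm; origin at its middle, on its underside

How it is judged:
By the outcome, as a careful person would: the job done as asked, in the order asked, and still so for the second after the job is handed in, with the robot touching nothing.
It also fails if it takes over 48 s, if anything falls off the work surface, if the arm or the gripper's body presses on something with over 40 N, if the wrist force passes 120 N, or if a joint passes its speed limit or range.

### The arm

A 6-joint arm with a two-finger parallel gripper is mounted at the origin on the work surface. World frame = base frame: x ahead of the robot, y to its left, z up, the work surface at z = 0. Lengths are in mm, angles in degrees, forces in N, time in s.
With the tool pointing down it reaches from about 275 to 850 mm from the base axis. Payload 19 kg.
Tool frame: the origin (TCP) lies on the front face of the gripper's body, between the roots of the fingers; the fingertips stand 73 mm ahead of it and the grasp point (between the pads) lies manip.hold_point_z ahead of it (manip.hold_point_z is the distance from the TCP to the grasp point, in mm); z points along the fingers, x is the direction in which the jaws open and shut, and the axes are right-handed (so a half turn about z gives the same grasp; the last joint's range is limited). The gripper opens to 85 mm and grips with 20 to 120 N. Pads are 22 mm wide; open, the fingers measure 114 mm over their backs; the gripper's body (76 mm by 85 mm) begins 54 mm behind the grasp point. The pads swing forward as they close: fully open they stand 13 mm farther back than shut.
Start: joints at [62.796, 8.623, 82.357, -0, 89.026, -7.678], TCP at [192.195, 541.904, 303.867] pointing down, gripper open.
Joint ranges: [-160.23, 160.23], [-39.13, 120.54], [6.94, 153.29], [-79.49, 259.48], [9.18, 160.14], [-161.06, 161.06]. Speed limits (degrees/s): [108.29, 108.29, 127.2, 172.46, 172.46, 172.46].

### API

Orientations are given as a 3x3 rotation matrix whose columns are the frame's x, y, z axes.
In Python, from plant import observe, imaging, manip gives the robot as it stands. The module is installed in compiled form; this text tells all that it offers.
- The arm moves only by the tool carry_out, never from a script. Its argument "plan" is a list of rows, each an object with "offset": the shift along the tool's x, y, z in m, a list of three; "twist": the turn, a rotation vector about the tool's x, y, z in degrees, a list of three; "hand": the gripper's target within -1 to 1 (fully open at 1, half-way at 0, shut at -1). A call has exactly 8 rows; each row is the pose to reach, as a shift and turn from the pose measured when the call began, along the tool's axes at that moment; what a row does not reach only later rows make up. A row lasts 1/10 s, in which the tool goes at most 50 mm and 8.59 degrees, less where a joint would pass 70% of its speed; a pose out of reach is approached as far as the arm can. A call with a gripper value outside its range is refused whole. The fingers move at their own pace and stop on an object; "grip_force" is the grip in N (left out, the last holds). Time passes only in rows, so rows that repeat a pose let the fingers close, or fill a call up. It gives the time, the measured TCP pose, the force and the opening at its end, in the units of the state.
- observe(): the state, without advancing time (a new reading comes with each control period).
- imaging.camera(name): name is "scene" or "top" or "wrist"; returns a dict with "img" (480x640x3 uint8, red, green, blue), "range_z" (480x640 float32, mm along the optical axis (not along the pixel's ray), 0 where there is no reading), "fx", "fy", "cx", "cy" (pixels), "rvec" (rotation vector, rad) and "tvec" (3), from world to camera coordinates, as OpenCV has them; the wrist camera has in their place "tool_from_camera" (4x4, takes a point from camera to tool coordinates, whose origin is the TCP and whose axes are the tool frame's). Camera axes: x right, y down, z forward; pixel columns grow to the right and rows downward; lengths in mm; the calibration is good to about 2 mm. A picture is of the moment at which its call begins: read the wrist's pose just before it.
- manip.hand_in(): hands the job in, once; it reports no verdict.
The state is a dict: "time_s": time; "joint_positions": joint angles; "qd": joint speeds; "effort": joint torques, N m; "position": TCP position; "eef_rot": TCP orientation; "force": force on the tool from outside, world axes, zero at the start; "wrist_torque": the same for the moment, N m; "opening": finger opening in mm.
Only numpy, scipy, OpenCV 4.12 (cv2) and the standard library are available. Lean on these libraries where they do the work, as an engineer would, in place of code of your own. Each camera call takes 0.05 s, during which the arm holds its last target. There are 200 camera calls.

## Working session

There is one attempt and no reset: what is moved stays moved. The work goes in short steps, Python scripts to look and compute and a tool call to move; the robot and the scene stay as the last step left them, time stands still between calls to the robot, and variables do not carry over. Pictures are saved under pics/ and viewed, about 8 in all and at most 12, crops included, and the job is handed in when it is done.

Besides the shell and the picture viewer there is one more tool, called after "Call:" as name([rows], argument=value, ...), one row to a line, values as JSON. carry_out: Moves the arm, as the interface text tells. Its arguments: {"type":"object","properties":{"plan":{"type":"array"},"grip_force":{"type":"number"}},"required":["plan"]}

```bash
mkdir -p pics; cat > h.py <<'E'
import numpy as np, cv2
from plant import observe, imaging, manip
def grab(n):
    s=observe(); c=imaging.camera(n)
    if 'rvec' in c:
        R=cv2.Rodrigues(np.array(c['rvec'],float).reshape(3,1))[0]; t=np.array(c['tvec'],float).ravel()
        A=R.T; b=-R.T@t
    else:
        T=np.array(c['tool_from_camera']); E=np.array(s['eef_rot']).reshape(3,3)
        A=E@T[:3,:3]; b=E@T[:3,3]+np.array(s['position'])
    v,u=np.mgrid[:480,:640]; z=c['range_z']
    P=np.stack([(u-c['cx'])/c['fx']*z,(v-c['cy'])/c['fy']*z,z],-1)@A.T+b
    P[z==0]=np.nan
    return s,c,P
def save(n,img): cv2.imwrite(n,img[...,::-1])
def orange(c,P,zmin=35,zmax=70):
    hsv=cv2.cvtColor(c['img'],cv2.COLOR_RGB2HSV)
    m=cv2.inRange(hsv,(5,130,120),(22,255,255)); m[~((P[...,2]>zmin)&(P[...,2]<zmax))]=0
    n,l,st,ce=cv2.connectedComponentsWithStats(m)
    out=[]
    for i in range(1,n):
        if st[i,4]>25:
            q=P[l==i]; top=q[q[:,2]>np.nanmedian(q[:,2])-4]
            out.append((ce[i].round(),st[i,4],np.nanmedian(top,0).round(1),((np.nanmax(top,0)+np.nanmin(top,0))/2).round(1)))
    return out
E
python3 - <<'E'
from h import *
for n in('top','scene'):
    s,c,P=grab(n); save(f'pics/{n}0.png',c['img'])
    print(n)
    for o in orange(c,P): print(*o)
print(s, manip.hold_point_z)
E
```

```text
top
[344. 241.] 861 [ 586.9 -127.    42.2] [ 597.8 -125.5   47.7]
[263. 267.] 106 [527.8 101.   51.9] [527.8 101.1  54.2]
[339. 273.] 105 [ 500.4 -109.    51.1] [ 500.9 -110.1   53.8]
[400. 274.] 107 [ 491.6 -277.4   50.8] [ 492.2 -277.2   53.2]
[207. 289.] 109 [474.5 255.7  51.6] [474.5 255.6  53. ]
[183. 329.] 102 [368.  325.4  53.8] [365.2 322.8  57.2]
scene
[491. 199.] 74 [391.3 316.6  46.1] [386.2 318.7  47. ]
[231. 207.] 144 [ 493.3 -277.1   51. ] [ 491.9 -277.7   51. ]
[303. 217.] 150 [ 502.6 -109.    51. ] [ 501.2 -109.6   51.3]
[467. 224.] 157 [475.7 256.1  50.8] [473.8 256.7  51. ]
[291. 251.] 882 [ 579.9 -116.7   43.3] [ 592.8 -120.7   44.4]
[395. 236.] 165 [530.   99.9  51.6] [527.7 100.8  52.1]
[270. 267.] 119 [ 638.4 -158.8   45.6] [ 637.3 -157.8   46.2]
[357. 349.] 71 [814.4  42.2  60.9] [812.5  42.5  61.3]
[569. 431.] 4970 [897.4 401.   68.7] [893.2 398.8  67.4]
{'time_s': 0.05, 'joint_positions': array([ 6.27939337e+01,  8.65128768e+00,  8.23901208e+01, -1.28901604e-03,
        8.90265187e+01, -7.67790578e+00]), 'qd': array([-0.04696095, -0.03612362, -0.12624895,  0.04820277,  0.03370637,
       -0.01306035]), 'effort': array([ 8.90592841e-03, -7.15101385e+01, -5.72451568e+01, -7.48117805e-05,
        7.06583611e-03,  4.46733441e-05]), 'position': array([192.16545798, 541.78579561, 303.29712494]), 'eef_rot': array([[ 3.34269442e-01,  9.42477410e-01, -5.22019794e-04],
       [ 9.42476818e-01, -3.34269822e-01, -1.06467723e-03],
       [-1.17792970e-03, -1.36102491e-04, -9.99999297e-01]]), 'force': array([0.04106458, 0.18270942, 0.33319639]), 'wrist_torque': array([ 0.03791061, -0.03910966, -0.02773375]), 'opening': 85.45182066537086} 53.900000000000006
```

```bash
python3 - <<'E'
import cv2
a=cv2.imread('pics/top0.png')[130:370,150:470]
cv2.imwrite('pics/topc.png',cv2.resize(a,(800,600),interpolation=cv2.INTER_CUBIC))
E
```

```text
(no output)
```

View pics/topc.png

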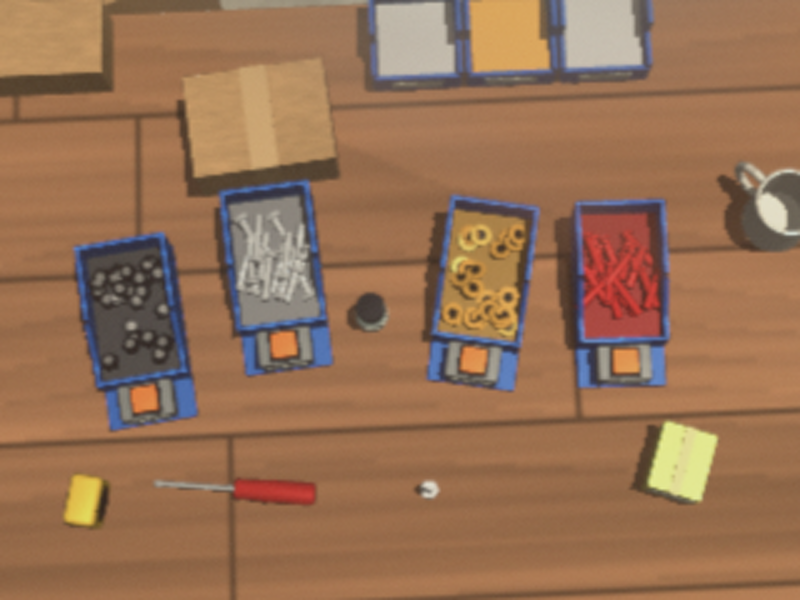

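View pics/scene0.png

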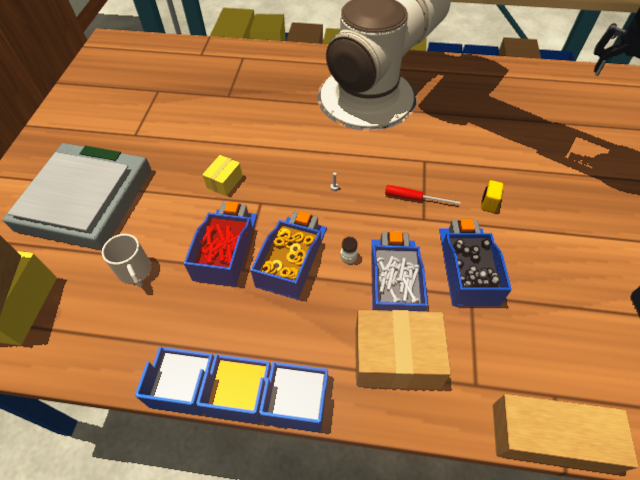

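The top view shows the buttons left to right. The crop pixels and world xy are:
- **Nuts:** (145,398), at (474,256)
- **Bolts:** (284,345), at (528,101)
- **Washers:** (473,360), at (501,-109)
- **Plugs:** (626,362), at (492,-277)

All tops read about 51–52 mm, as they should. The scene view shows the same order mirrored, with the plugs at (231,207). I'll now shut the gripper and move above the bolts.

```bash
cat >> h.py <<'E'
def go(x,y,z,ang):
    "offset (m) and twist (deg) in tool axes to TCP x,y,z, tool down, tool x at ang deg from world x"
    from scipy.spatial.transform import Rotation as Ro
    s=observe(); E=np.array(s['eef_rot']); p=np.array(s['position']); a=np.radians(ang)
    X=np.array([np.cos(a),np.sin(a),0]); Z=np.array([0,0,-1.]); T=np.stack([X,np.cross(Z,X),Z],1)
    print('t',s['time_s'],'p',p.round(1),'F',np.round(s['force'],1),'open',round(s['opening'],1))
    print('offset',(E.T@(np.array([x,y,z])-p)/1000).round(4),'twist',Ro.from_matrix(E.T@T).as_rotvec(degrees=True).round(2))
E
python3 - <<'E'
from h import *
go(528,101,250,96)
E
```

```text
t 0.1 p [192.1 541.8 303.3] F [-0.3 -0.4  0.1] open 85.6
offset [-0.3031  0.4639  0.0536] twist [-2.000e-02  6.000e-02 -2.553e+01]
```

Call:
carry_out([
  {"offset":[-0.025,0.038,0.005],"twist":[0,0,-3],"hand":-1},
  {"offset":[-0.05,0.077,0.01],"twist":[0,0,-6],"hand":-1},
  {"offset":[-0.075,0.115,0.015],"twist":[0,0,-9],"hand":-1},
  {"offset":[-0.1,0.153,0.02],"twist":[0,0,-12],"hand":-1},
  {"offset":[-0.125,0.191,0.025],"twist":[0,0,-15],"hand":-1},
  {"offset":[-0.15,0.23,0.03],"twist":[0,0,-18],"hand":-1},
  {"offset":[-0.175,0.268,0.033],"twist":[0,0,-21],"hand":-1},
  {"offset":[-0.19,0.29,0.035],"twist":[0,0,-25.5],"hand":-1},
])

```text
time_s: 0.9
position: [403.2, 263.3, 268.1]
eef_rot: [[-0.105, 0.995, -0.001], [0.995, 0.105, -0.002], [-0.001, -0.001, -1.0]]
force: [0.2, -0.0, 0.2]
opening: 0.0
```

```bash
python3 - <<'E'
from h import *
go(528,101,250,96)
E
```

```text
t 0.9 p [403.2 263.3 268.1] F [ 0.2 -0.   0.2] open 0.0
offset [-0.1745  0.1071  0.0183] twist [-0.05  0.09  0.01]
```

Call:
carry_out([
  {"offset":[-0.035,0.021,0.004],"twist":[0,0,0],"hand":-1},
  {"offset":[-0.07,0.043,0.008],"twist":[0,0,0],"hand":-1},
  {"offset":[-0.105,0.064,0.012],"twist":[0,0,0],"hand":-1},
  {"offset":[-0.14,0.086,0.016],"twist":[0,0,0],"hand":-1},
  {"offset":[-0.165,0.101,0.018],"twist":[0,0,0],"hand":-1},
  {"offset":[-0.1745,0.107,0.018],"twist":[0,0,0],"hand":-1},
  {"offset":[-0.1745,0.107,0.018],"twist":[0,0,0],"hand":-1},
  {"offset":[-0.1745,0.107,0.018],"twist":[0,0,0],"hand":-1},
])

```text
time_s: 1.7
position: [527.4, 101.5, 250.2]
eef_rot: [[-0.105, 0.995, -0.001], [0.995, 0.105, -0.001], [-0.001, -0.001, -1.0]]
force: [-0.5, 0.6, 0.3]
opening: 0.1
```

```bash
python3 - <<'E'
from h import *
s,c,P=grab('wrist'); save('pics/w1.png',c['img'])
for o in orange(c,P): print(*o)
go(528,101,250,96)
E
```

```text
[ 26. 155.] 747 [499.3 -94.9  50.8] [ 501.2 -102.6   49.8]
[564. 173.] 2122 [474.6 256.9  52.5] [475.  257.9  51.8]
[ 36. 235.] 2367 [ 554.8 -102.9   36.2] [ 561.1 -102.    42.4]
[325. 230.] 1195 [531.5 104.2  52.7] [528.1 102.8  51.9]
[ 53. 237.] 58 [557.4 -86.3  43.9] [556.1 -87.2  43.2]
[ 19. 272.] 60 [ 584.9 -111.9   45.4] [ 584.6 -111.7   44.9]
[  7. 279.] 210 [ 594.6 -129.4   36.1] [ 594.8 -121.4   42.4]
[195. 281.] 26 [572.6  18.3  60. ] [573.9  16.7  59. ]
[ 29. 295.] 182 [ 602.6 -104.6   44.7] [ 601.9 -107.9   44.7]
[ 16. 321.] 767 [ 628.8 -124.4   36.2] [ 631.1 -123.5   41.6]
[ 11. 344.] 70 [ 644.3 -122.4   45.5] [ 644.9 -123.8   45.4]
[ 15. 363.] 287 [ 667.5 -129.7   35.9] [ 665.8 -125.9   39.8]
t 1.75 p [527.3 101.8 250.3] F [-0.1  0.6  0.2] open -0.3
offset [-0.0009  0.0006  0.0003] twist [-0.06  0.07  0.05]
```

View pics/w1.png

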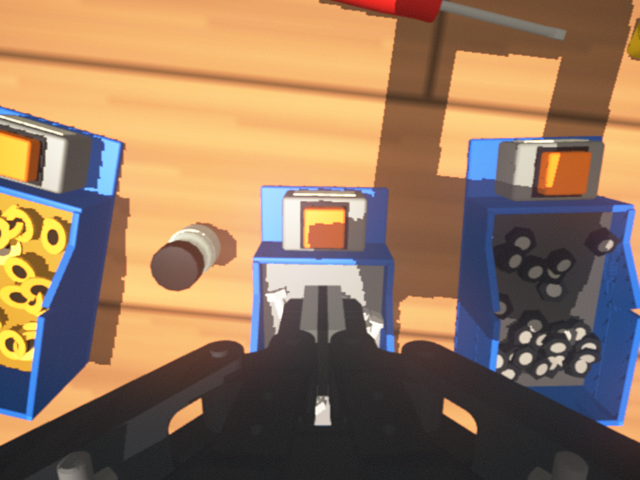

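The wrist view shows the bolts button centred at (325,225), the nuts button at (564,173) and the washers at the left edge (26,155). Positions agree with the overhead ones within 2 mm. Next I'll descend to just above the bolts button.

Call:
carry_out([
  {"offset":[0,0,0.03],"twist":[0,0,0],"hand":-1},
  {"offset":[0,0,0.06],"twist":[0,0,0],"hand":-1},
  {"offset":[0,0,0.085],"twist":[0,0,0],"hand":-1},
  {"offset":[0,0,0.1],"twist":[0,0,0],"hand":-1},
  {"offset":[0,0,0.11],"twist":[0,0,0],"hand":-1},
  {"offset":[0,0,0.116],"twist":[0,0,0],"hand":-1},
  {"offset":[0,0,0.116],"twist":[0,0,0],"hand":-1},
  {"offset":[0,0,0.116],"twist":[0,0,0],"hand":-1},
])

```text
time_s: 2.55
position: [527.4, 101.9, 135.1]
eef_rot: [[-0.106, 0.994, 0.0], [0.994, 0.106, -0.001], [-0.001, -0.0, -1.0]]
force: [0.2, -0.9, 0.7]
opening: 0.1
```

```bash
python3 - <<'E'
from h import *
s,c,P=grab('wrist'); save('pics/w2.png',c['img'])
go(527.5,101.5,118,96)
E
```

```text
t 2.6 p [527.5 101.8 135.1] F [ 0.3 -0.   0.4] open 0.3
offset [-0.0003 -0.      0.0171] twist [0.01 0.07 0.05]
```

View pics/w2.png

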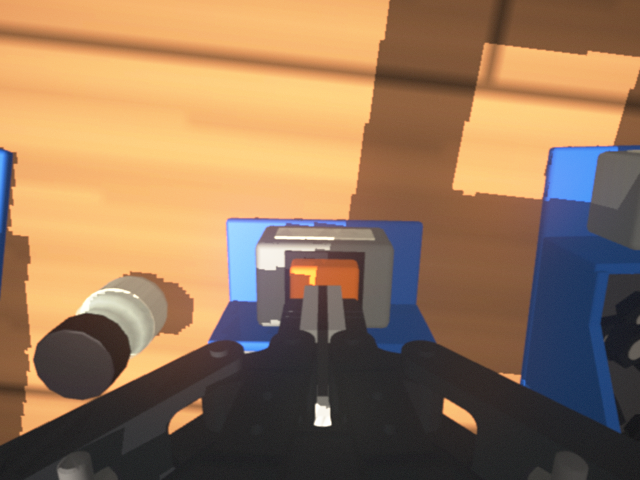

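The fingertips at (322,290) stand over the orange cap at (325,280), centred sideways. I'll start the press.

Call:
carry_out([
  {"offset":[0,0,0.004],"twist":[0,0,0],"hand":-1},
  {"offset":[0,0,0.008],"twist":[0,0,0],"hand":-1},
  {"offset":[0,0,0.01],"twist":[0,0,0],"hand":-1},
  {"offset":[0,0,0.012],"twist":[0,0,0],"hand":-1},
  {"offset":[0,0,0.013],"twist":[0,0,0],"hand":-1},
  {"offset":[0,0,0.014],"twist":[0,0,0],"hand":-1},
  {"offset":[0,0,0.015],"twist":[0,0,0],"hand":-1},
  {"offset":[0,0,0.015],"twist":[0,0,0],"hand":-1},
])

```text
time_s: 3.4
position: [527.5, 101.8, 120.0]
eef_rot: [[-0.105, 0.994, 0.0], [0.994, 0.105, -0.001], [-0.001, 0.0, -1.0]]
force: [-0.4, 0.1, -0.2]
opening: 0.3
```

Call:
carry_out([
  {"offset":[0,0,0.0004],"twist":[0,0,0],"hand":-1},
  {"offset":[0,0,0.0008],"twist":[0,0,0],"hand":-1},
  {"offset":[0,0,0.0012],"twist":[0,0,0],"hand":-1},
  {"offset":[0,0,0.0016],"twist":[0,0,0],"hand":-1},
  {"offset":[0,0,0.002],"twist":[0,0,0],"hand":-1},
  {"offset":[0,0,0.0024],"twist":[0,0,0],"hand":-1},
  {"offset":[0,0,0.0027],"twist":[0,0,0],"hand":-1},
  {"offset":[0,0,0.003],"twist":[0,0,0],"hand":-1},
])

```text
time_s: 4.2
position: [527.5, 101.8, 117.0]
eef_rot: [[-0.105, 0.994, 0.0], [0.994, 0.105, -0.001], [-0.001, 0.0, -1.0]]
force: [-1.1, 1.0, 4.1]
opening: 0.1
```

```bash
python3 - <<'E'
from h import *
s,c,P=grab('wrist'); save('pics/w3.png',c['img'][180:420,160:480])
go(527.5,101.5,116,96)
for n in('top','scene'):
    s,c,P=grab(n); print([ (o[2],o[1]) for o in orange(c,P,40,60) if o[1]<200])
E
```

```text
t 4.25 p [527.5 101.8 117. ] F [-0.7 -0.2  5.1] open -0.0
offset [-0.0003 -0.0001  0.001 ] twist [0.02 0.07 0.05]
[(array([ 643.5, -119.2,   43.9]), np.int32(67)), (array([ 636.4, -160.9,   46.1]), np.int32(69)), (array([ 595.3, -109.7,   45.1]), np.int32(111)), (array([ 501.7, -109. ,   51.4]), np.int32(99)), (array([ 489.6, -277.2,   51. ]), np.int32(103)), (array([370.7, 325.8,  53.4]), np.int32(100))]
[(array([391.4, 317.2,  46.9]), np.int32(53)), (array([ 493.8, -277. ,   50.8]), np.int32(145)), (array([ 502.6, -109.1,   51.1]), np.int32(149)), (array([475.4, 256.4,  51.5]), np.int32(140)), (array([ 559.7, -137.7,   44.8]), np.int32(199)), (array([556.3, -87.2,  43.1]), np.int32(44)), (array([535.8, 104.4,  44.1]), np.int32(32)), (array([ 599.4, -105. ,   44.4]), np.int32(131)), (array([ 638.7, -160.2,   46.3]), np.int32(80)), (array([ 646.4, -116.6,   43.4]), np.int32(91)), (array([887.5, 298.5,  55.4]), np.int32(39))]
```

View pics/w3.png

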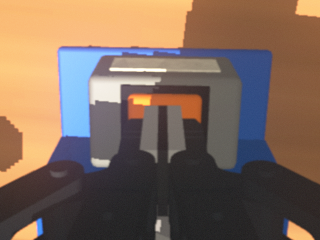

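The crop shows the fingertips on the cap, with the force at about 5 N, so the button is moving. I'll keep going until the force rises at the stop.

Call:
carry_out([
  {"offset":[0,0,0.0003],"twist":[0,0,0],"hand":-1},
  {"offset":[0,0,0.0006],"twist":[0,0,0],"hand":-1},
  {"offset":[0,0,0.0009],"twist":[0,0,0],"hand":-1},
  {"offset":[0,0,0.0012],"twist":[0,0,0],"hand":-1},
  {"offset":[0,0,0.0014],"twist":[0,0,0],"hand":-1},
  {"offset":[0,0,0.0016],"twist":[0,0,0],"hand":-1},
  {"offset":[0,0,0.0018],"twist":[0,0,0],"hand":-1},
  {"offset":[0,0,0.002],"twist":[0,0,0],"hand":-1},
])

```text
time_s: 5.15
position: [527.7, 101.8, 116.4]
eef_rot: [[-0.106, 0.994, 0.001], [0.994, 0.106, -0.001], [-0.001, 0.001, -1.0]]
force: [-11.6, -1.2, 29.5]
opening: -0.0
```

The stop is reached: TCP at 116.4 mm with 30 N on the tool. I'll lift straight up and check.

Call:
carry_out([
  {"offset":[0,0,-0.002],"twist":[0,0,0],"hand":-1},
  {"offset":[0,0,-0.008],"twist":[0,0,0],"hand":-1},
  {"offset":[0,0,-0.025],"twist":[0,0,0],"hand":-1},
  {"offset":[0,0,-0.05],"twist":[0,0,0],"hand":-1},
  {"offset":[0,0,-0.08],"twist":[0,0,0],"hand":-1},
  {"offset":[0,0,-0.11],"twist":[0,0,0],"hand":-1},
  {"offset":[0,0,-0.134],"twist":[0,0,0],"hand":-1},
  {"offset":[0,0,-0.134],"twist":[0,0,0],"hand":-1},
])

```text
time_s: 5.95
position: [528.3, 102.0, 253.8]
eef_rot: [[-0.106, 0.994, 0.006], [0.994, 0.106, -0.001], [-0.002, 0.006, -1.0]]
force: [-0.7, 0.4, 0.2]
opening: -0.0
```

```bash
python3 - <<'E'
from h import *
for n in('wrist','scene'):
    s,c,P=grab(n); print([ (o[2],o[3],o[1]) for o in orange(c,P,40,60) if abs(o[2][0]-528)<15 and abs(o[2][1]-101)<15])
go(501,-109.3,250,82)
E
```

```text
[(array([531.8, 105.2,  44.8]), array([528.4, 102.6,  44.5]), np.int32(878))]
[(array([526.7, 100.6,  43.3]), array([525.3, 100.1,  43.9]), np.int32(152))]
t 6.05 p [527.5 102.  250.4] F [-0.2  0.3 -0.4] open -0.1
offset [-0.2073 -0.0487  0.0007] twist [ 0.1   0.07 14.06]
```

The bolts cap now reads about 44 mm, which is fully in, and it hasn't moved sideways. Next is the washers.

Call:
carry_out([
  {"offset":[-0.035,-0.008,0],"twist":[0,0,2.5],"hand":-1},
  {"offset":[-0.075,-0.018,0],"twist":[0,0,5],"hand":-1},
  {"offset":[-0.115,-0.027,0],"twist":[0,0,8],"hand":-1},
  {"offset":[-0.155,-0.036,0],"twist":[0,0,11],"hand":-1},
  {"offset":[-0.19,-0.045,0],"twist":[0,0,14],"hand":-1},
  {"offset":[-0.207,-0.0487,0],"twist":[0,0,14],"hand":-1},
  {"offset":[-0.207,-0.0487,0],"twist":[0,0,14],"hand":-1},
  {"offset":[-0.207,-0.0487,0],"twist":[0,0,14],"hand":-1},
])

```text
time_s: 6.85
position: [500.7, -108.9, 249.7]
eef_rot: [[0.139, 0.99, 0.0], [0.99, -0.139, -0.0], [-0.0, 0.0, -1.0]]
force: [0.5, -0.1, 0.2]
opening: -0.3
```

```bash
python3 - <<'E'
from h import *
s,c,P=grab('wrist'); print([ (o[0],o[2],o[3],o[1]) for o in orange(c,P,40,60) if abs(o[2][0]-501)<25 and abs(o[2][1]+109)<15])
go(501,-109.3,134,82)
E
```

```text
[(array([325., 225.]), array([ 499.8, -106.1,   52.3]), array([ 501.3, -107.5,   51.7]), np.int32(1501))]
t 6.9 p [ 500.8 -108.4  249.9] F [-0.3  0.9 -0.3] open -0.2
offset [-0.0008  0.0002  0.1159] twist [0.03 0.03 0.07]
```

Call:
carry_out([
  {"offset":[0,0,0.03],"twist":[0,0,0],"hand":-1},
  {"offset":[0,0,0.06],"twist":[0,0,0],"hand":-1},
  {"offset":[0,0,0.085],"twist":[0,0,0],"hand":-1},
  {"offset":[0,0,0.1],"twist":[0,0,0],"hand":-1},
  {"offset":[0,0,0.11],"twist":[0,0,0],"hand":-1},
  {"offset":[0,0,0.116],"twist":[0,0,0],"hand":-1},
  {"offset":[0,0,0.116],"twist":[0,0,0],"hand":-1},
  {"offset":[0,0,0.116],"twist":[0,0,0],"hand":-1},
])

```text
time_s: 7.7
position: [501.2, -108.4, 134.5]
eef_rot: [[0.138, 0.99, 0.001], [0.99, -0.138, -0.001], [-0.001, 0.001, -1.0]]
force: [-0.2, -0.2, -0.5]
opening: 0.2
```

```bash
python3 - <<'E'
from h import *
s,c,P=grab('wrist'); save('pics/w4.png',c['img'][180:420,160:480])
go(501,-109.3,117,82)
E
```

```text
t 7.75 p [ 501.2 -108.5  134.7] F [-0.1  0.1 -0. ] open 0.1
offset [-0.0008 -0.0001  0.0177] twist [0.1  0.04 0.08]
```

View pics/w4.png

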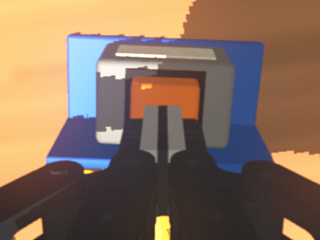

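The fingertips at crop (162,110) are over the cap, whose centre is at (164,98), with brass-yellow washers behind. I'll press it.

Call:
carry_out([
  {"offset":[0,0,0.005],"twist":[0,0,0],"hand":-1},
  {"offset":[0,0,0.009],"twist":[0,0,0],"hand":-1},
  {"offset":[0,0,0.012],"twist":[0,0,0],"hand":-1},
  {"offset":[0,0,0.014],"twist":[0,0,0],"hand":-1},
  {"offset":[0,0,0.0155],"twist":[0,0,0],"hand":-1},
  {"offset":[0,0,0.0165],"twist":[0,0,0],"hand":-1},
  {"offset":[0,0,0.0172],"twist":[0,0,0],"hand":-1},
  {"offset":[0,0,0.0178],"twist":[0,0,0],"hand":-1},
])

```text
time_s: 8.55
position: [501.3, -108.5, 116.9]
eef_rot: [[0.138, 0.99, 0.002], [0.99, -0.138, -0.001], [-0.001, 0.002, -1.0]]
force: [-0.9, -0.1, 4.7]
opening: -0.1
```

Call:
carry_out([
  {"offset":[0,0,0.0002],"twist":[0,0,0],"hand":-1},
  {"offset":[0,0,0.0004],"twist":[0,0,0],"hand":-1},
  {"offset":[0,0,0.0006],"twist":[0,0,0],"hand":-1},
  {"offset":[0,0,0.0008],"twist":[0,0,0],"hand":-1},
  {"offset":[0,0,0.001],"twist":[0,0,0],"hand":-1},
  {"offset":[0,0,0.001],"twist":[0,0,0],"hand":-1},
  {"offset":[0,0,0.001],"twist":[0,0,0],"hand":-1},
  {"offset":[0,0,0.001],"twist":[0,0,0],"hand":-1},
])

```text
time_s: 9.35
position: [501.3, -108.6, 116.5]
eef_rot: [[0.138, 0.99, 0.002], [0.99, -0.138, -0.001], [-0.001, 0.002, -1.0]]
force: [-5.5, 1.2, 14.6]
opening: -0.1
```

The force is 15 N, well above 5 N, at the same depth as before, so the button is at its stop. I'll lift and check.

Call:
carry_out([
  {"offset":[0,0,-0.002],"twist":[0,0,0],"hand":-1},
  {"offset":[0,0,-0.008],"twist":[0,0,0],"hand":-1},
  {"offset":[0,0,-0.025],"twist":[0,0,0],"hand":-1},
  {"offset":[0,0,-0.05],"twist":[0,0,0],"hand":-1},
  {"offset":[0,0,-0.08],"twist":[0,0,0],"hand":-1},
  {"offset":[0,0,-0.11],"twist":[0,0,0],"hand":-1},
  {"offset":[0,0,-0.134],"twist":[0,0,0],"hand":-1},
  {"offset":[0,0,-0.134],"twist":[0,0,0],"hand":-1},
])

```text
time_s: 10.15
position: [501.8, -108.6, 254.0]
eef_rot: [[0.138, 0.99, 0.007], [0.99, -0.138, -0.003], [-0.002, 0.007, -1.0]]
force: [0.2, 0.6, -1.2]
opening: -0.2
```

```bash
python3 - <<'E'
from h import *
for n in('wrist','scene'):
    s,c,P=grab(n); print([ (o[2],o[3],o[1]) for o in orange(c,P,38,60) if abs(o[2][0]-501)<25 and abs(o[2][1]+109)<15])
go(474.5,256.2,250,98)
E
```

```text
[(array([ 500.8, -105. ,   44.8]), array([ 501.4, -107.7,   44.1]), np.int32(1202))]
[(array([ 501.2, -109.2,   43.9]), array([ 499.4, -110.2,   44.2]), np.int32(139))]
t 10.25 p [ 501.  -108.4  250.7] F [ 0.   0.4 -0.9] open -0.2
offset [ 3.574e-01 -7.650e-02  1.000e-04] twist [  0.15   0.08 -15.91]
```

The washers cap is down to 44 mm and hasn't shifted. I'll go to the nuts.

Call:
carry_out([
  {"offset":[0.035,-0.0075,0],"twist":[0,0,-2],"hand":-1},
  {"offset":[0.08,-0.017,0],"twist":[0,0,-4],"hand":-1},
  {"offset":[0.125,-0.027,0],"twist":[0,0,-6],"hand":-1},
  {"offset":[0.17,-0.036,0],"twist":[0,0,-8],"hand":-1},
  {"offset":[0.215,-0.046,0],"twist":[0,0,-10],"hand":-1},
  {"offset":[0.26,-0.056,0],"twist":[0,0,-12],"hand":-1},
  {"offset":[0.3,-0.064,0],"twist":[0,0,-14],"hand":-1},
  {"offset":[0.32,-0.0685,0],"twist":[0,0,-15.9],"hand":-1},
])

```text
time_s: 11.05
position: [476.2, 220.8, 248.8]
eef_rot: [[-0.142, 0.99, 0.001], [0.99, 0.142, -0.001], [-0.002, 0.0, -1.0]]
force: [0.7, -0.6, -0.9]
opening: 0.1
```

```bash
python3 - <<'E'
from h import *
go(474.5,256.2,250,98)
E
```

```text
t 11.05 p [476.2 220.8 248.8] F [ 0.7 -0.6 -0.9] open 0.1
offset [ 0.0353  0.0033 -0.0012] twist [0.02 0.09 0.19]
```

Call:
carry_out([
  {"offset":[0.015,0.0015,0],"twist":[0,0,0],"hand":-1},
  {"offset":[0.03,0.003,0],"twist":[0,0,0],"hand":-1},
  {"offset":[0.0353,0.0033,0],"twist":[0,0,0],"hand":-1},
  {"offset":[0.0353,0.0033,0.02],"twist":[0,0,0],"hand":-1},
  {"offset":[0.0353,0.0033,0.04],"twist":[0,0,0],"hand":-1},
  {"offset":[0.0353,0.0033,0.05],"twist":[0,0,0],"hand":-1},
  {"offset":[0.0353,0.0033,0.05],"twist":[0,0,0],"hand":-1},
  {"offset":[0.0353,0.0033,0.05],"twist":[0,0,0],"hand":-1},
])

```text
time_s: 11.85
position: [474.8, 255.9, 199.4]
eef_rot: [[-0.142, 0.99, 0.001], [0.99, 0.142, -0.001], [-0.001, 0.001, -1.0]]
force: [-0.6, 0.3, 0.3]
opening: 0.1
```

```bash
python3 - <<'E'
from h import *
s,c,P=grab('wrist'); print([ (o[0],o[2],o[3],o[1]) for o in orange(c,P,40,60) if abs(o[2][0]-474)<25 and abs(o[2][1]-256)<15])
go(474.5,256.2,134.5,98)
E
```

```text
[(array([328., 248.]), array([475.8, 260.4,  52.5]), array([474. , 258.2,  51.7]), np.int32(2091))]
t 11.9 p [474.9 256.  199.7] F [ 0.4  0.1 -0.1] open 0.0
offset [ 0.0003 -0.0004  0.0652] twist [0.08 0.08 0.17]
```

Call:
carry_out([
  {"offset":[0.0005,-0.0004,0.02],"twist":[0,0,0],"hand":-1},
  {"offset":[0.0005,-0.0004,0.04],"twist":[0,0,0],"hand":-1},
  {"offset":[0.0005,-0.0004,0.055],"twist":[0,0,0],"hand":-1},
  {"offset":[0.0005,-0.0004,0.062],"twist":[0,0,0],"hand":-1},
  {"offset":[0.0005,-0.0004,0.065],"twist":[0,0,0],"hand":-1},
  {"offset":[0.0005,-0.0004,0.065],"twist":[0,0,0],"hand":-1},
  {"offset":[0.0005,-0.0004,0.065],"twist":[0,0,0],"hand":-1},
  {"offset":[0.0005,-0.0004,0.065],"twist":[0,0,0],"hand":-1},
])

```text
time_s: 12.7
position: [474.8, 256.5, 135.4]
eef_rot: [[-0.142, 0.99, 0.003], [0.99, 0.142, -0.001], [-0.001, 0.002, -1.0]]
force: [-0.1, 0.6, 0.2]
opening: -0.1
```

```bash
python3 - <<'E'
from h import *
s,c,P=grab('wrist'); save('pics/w5.png',c['img'][180:420,160:480])
go(474.5,256.2,117,98)
E
```

```text
t 12.75 p [474.7 256.5 135.3] F [-0.8  0.6  0.1] open -0.1
offset [-0.0002 -0.0003  0.0183] twist [0.13 0.06 0.17]
```

View pics/w5.png

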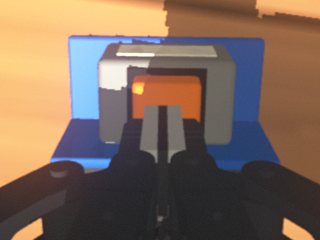

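The fingertips at crop (162,110) are over the nuts cap, whose centre is at (166,97), about 1 mm off sideways. I'll press it.

Call:
carry_out([
  {"offset":[0.001,0,0.005],"twist":[0,0,0],"hand":-1},
  {"offset":[0.001,0,0.009],"twist":[0,0,0],"hand":-1},
  {"offset":[0.001,0,0.012],"twist":[0,0,0],"hand":-1},
  {"offset":[0.001,0,0.014],"twist":[0,0,0],"hand":-1},
  {"offset":[0.001,0,0.016],"twist":[0,0,0],"hand":-1},
  {"offset":[0.001,0,0.017],"twist":[0,0,0],"hand":-1},
  {"offset":[0.001,0,0.0178],"twist":[0,0,0],"hand":-1},
  {"offset":[0.001,0,0.0184],"twist":[0,0,0],"hand":-1},
])

```text
time_s: 13.55
position: [474.5, 257.5, 116.9]
eef_rot: [[-0.142, 0.99, 0.002], [0.99, 0.142, -0.001], [-0.001, 0.002, -1.0]]
force: [-3.3, 0.8, 3.6]
opening: -0.0
```

Call:
carry_out([
  {"offset":[0,0,0.0002],"twist":[0,0,0],"hand":-1},
  {"offset":[0,0,0.0004],"twist":[0,0,0],"hand":-1},
  {"offset":[0,0,0.0006],"twist":[0,0,0],"hand":-1},
  {"offset":[0,0,0.0008],"twist":[0,0,0],"hand":-1},
  {"offset":[0,0,0.001],"twist":[0,0,0],"hand":-1},
  {"offset":[0,0,0.001],"twist":[0,0,0],"hand":-1},
  {"offset":[0,0,0.001],"twist":[0,0,0],"hand":-1},
  {"offset":[0,0,0.001],"twist":[0,0,0],"hand":-1},
])

```text
time_s: 14.35
position: [474.6, 257.5, 116.5]
eef_rot: [[-0.142, 0.99, 0.003], [0.99, 0.142, -0.001], [-0.001, 0.002, -1.0]]
force: [-6.6, -1.4, 14.4]
opening: 0.1
```

Call:
carry_out([
  {"offset":[0,0,-0.002],"twist":[0,0,0],"hand":-1},
  {"offset":[0,0,-0.008],"twist":[0,0,0],"hand":-1},
  {"offset":[0,0,-0.025],"twist":[0,0,0],"hand":-1},
  {"offset":[0,0,-0.05],"twist":[0,0,0],"hand":-1},
  {"offset":[0,0,-0.08],"twist":[0,0,0],"hand":-1},
  {"offset":[0,0,-0.11],"twist":[0,0,0],"hand":-1},
  {"offset":[0,0,-0.134],"twist":[0,0,0],"hand":-1},
  {"offset":[0,0,-0.134],"twist":[0,0,0],"hand":-1},
])

```text
time_s: 15.15
position: [475.1, 257.9, 254.2]
eef_rot: [[-0.142, 0.99, 0.008], [0.99, 0.142, 0.001], [-0.0, 0.008, -1.0]]
force: [0.6, 0.7, -1.6]
opening: 0.1
```

```bash
python3 - <<'E'
from h import *
import cv2
for n in('wrist','scene','top'):
    s,c,P=grab(n); print(n)
    for o in orange(c,P,38,60):
        if any(abs(o[2][0]-x)<20 and abs(o[2][1]-y)<15 for x,y in((528,101),(501,-109),(474,256),(492,-277))): print(o[2],o[3],o[1])
    if n=='scene':
        d=np.abs(c['img'].astype(int)-cv2.imread('pics/scene0.png')[...,::-1]).max(2)
        save('pics/end.png',np.vstack([c['img'][150:400,150:550],np.repeat(np.clip(d*2,0,255).astype(np.uint8)[150:400,150:550,None],3,2)]))
print(s['time_s'],s['position'],s['force'])
E
```

```text
wrist
[478.9 261.4  44.7] [474.7 258.1  44.2] 828
[527.4 103.7  44.1] [528.5 102.2  43.9] 510
scene
[ 494.5 -277.2   50.7] [ 492.  -278.5   50.8] 147
[ 500.7 -108.6   43.9] [ 497.9 -107.6   44. ] 150
[473.2 254.8  43.5] [472.8 254.4  43.9] 139
[527.5 100.7  43.5] [525.8 100.5  43.9] 162
top
[527.7 101.5  44.4] [527.5 102.   46. ] 96
[ 501.1 -108.9   44.9] [ 500.7 -109.    47.5] 95
[ 491.  -277.4   51. ] [ 491.7 -277.3   52.8] 102
15.25 [474.30018022 257.52695083 250.72936318] [-0.80058622 -0.27839018 -0.62949519]
```

View pics/end.png

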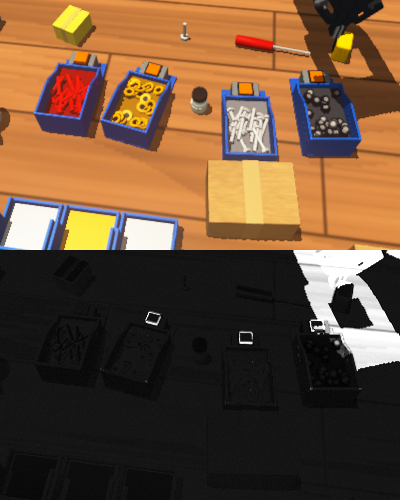

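The picture and its difference from the start show change only at the three pressed caps, at lower-half pixels (153,318-250), (246,338-250) and (317,326-250), and at the arm with its shadow. The bins, the bystanders and the plugs button are unchanged. I'll hand the job in.

```bash
python3 -c "
from plant import manip
print(manip.hand_in())"
```

```text
the job is handed in; nothing more can be done
None
```

I pressed the bolts, washers and nuts buttons in that order with the shut fingertips, each down to its stop, and handed the job in at about 15.3 s.

- **Pressed buttons:** all three caps read about 44 mm above the table, which is fully in. The overhead view did not show the nuts cap at the end, so that one rests on the wrist and scene cameras.
- **Contact force:** the bolts press peaked at about 30 N downward with a 12 N sideways reaction. I stopped the other two at about 15 N.
- **Plugs button:** still out, at 51 mm.
- **Everything else:** comparing the scene picture with the starting one shows no movement of the bins or bystanders, and the arm ended clear above the nuts bin. Repeat cap positions mostly agreed within 2 mm. A few scene-camera readings differed by up to 3 mm, and I took these as measurement noise.

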